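Roll the rolling pin into its keeper and click both covers shut

TASK

Close up the noodle-making kit under the glass ledge: with both covers still open, roll the rolling pin along the slate into the low open-fronted keeper, without lifting it into or over the keeper. Then press the hinged covers of the keeper and of the noodle box next to it down until both click and stay fully shut, leaving the other things on the shelf where they stand.

Things in the scene. Friction and masses are not known exactly. Their poses are not given: they have to be found in the camera images.
- keeper: Low clear box without front wall or floor, fixed: 100 mm deep (x), 185 wide (y), 60 high to its rim, walls 4; inside 177 wide, 96 from open front to back wall. Origin: centre of its footprint on the slate. x points to its back, the open front (x = -50 mm) looks to the robot. Its cover's hinge line: x = +50, z = 60 mm, along y. Stands left or right of the noodle box, centres about 264 mm apart.
- keeper_cover (a joint): Angle of the keeper's cover, rad: 0 = shut on the rim, grows as the front edge swings up and back (most 1.25). Clear plate, frosted edges, 185 x 100 x 4 mm; its front lip hangs 26 mm below the plate, shuts the front, and lands on a pin not far enough in. A 0.3 N m/rad spring holds it half open; at 0.1 to 0.04 a detent resists (about 9 N at the edge), then it snaps and stays below 0.03.
- keeper_edge (a point): Point on the top face of the keeper's cover, 90 mm from the hinge line and 10 mm behind the front edge, in mid width: the place to press. Its x points from the front edge to the hinge, z out of the cover's top face.
- noodlebox: Clear plastic box with noodle nests in it, front wall and all, fixed to the shelf: 100 mm deep (x), 150 mm wide (y), 80 mm high to its rim. Origin: centre of its footprint, on the slate. x points to its back, the front is at x = -50 mm. Its cover's hinge line is at x = +50 mm, z = 80 mm, along y.
- noodlebox_cover (a joint): Angle of the noodle box's cover, rad: 0 = shut, grows as its front edge swings up and back (most 1.25). Clear plate with frosted edges, 150 x 100 x 4 mm, front lip 8 mm below the plate. Spring and detent as for the keeper's cover; it starts at about 0.55 to 0.88, the keeper's at 0.85 to 1.1.
- noodlebox_edge (a point): Point on the top face of the noodle box's cover, 90 mm from the hinge line and 10 mm behind the front edge, in mid width. Axes as keeper_edge.
- pin_center (a point): Centre of the loose rolling pin: plain pale wood cylinder, 44 mm in diameter, 140 long, 0.12 to 0.24 kg, lying on the slate (centre at z = 22 mm), free to roll (pushed high on its rear it wedges against the slate), at first 145 to 175 mm before the keeper's centre. Its x runs along the pin's axis. In the keeper it lies along the keeper's y, its centre within 25 mm of the keeper's centre.
- ledge: Fixed glass ledge with a steel front rail over both boxes: underside 297 mm above the slate, from x = -38 to +70 and y = -270 to +270 mm in its own frame; 14 mm posts at x = +55, y = -262 and +262. Origin: on the slate. Axes as the boxes' (within 0.05 rad); box centres within 10 mm of its x = 0. A tool pointing straight down at the covers' front edges would hit it.
- spice_jar: Bystander: slim chrome twist-top jar, 42 mm in diameter, 85 mm high, loose, between the two boxes. Origin: centre of its underside.
- cup: Bystander: green silicone collapsible cup, half folded, 80 mm across, 42 mm high, loose, in front of the noodle box. Origin: centre of its underside.
- mug: Bystander: white porcelain mug, 76 mm across plus a handle at its +y side, 85 mm high, loose, in front of the cup. Origin: centre of its underside.
- chrome_jar: Bystander: chrome twist-top jar, 68 mm across, 115 mm high, loose, right (-y) of the ledge. Origin: centre of its underside.
- oil: Bystander: green glass bottle, 52 mm across, 170 mm high, loose, left (+y) of the ledge. Origin: centre of its underside.
- pin: The rolling pin itself, as pin_center; its origin lies on its surface, so use pin_center.
Not all that is in view belongs to the job. Leave any purple or red look-alike of the keeper alone. Of the things that look like the pin, the larger one is meant.

How it is judged:
By the outcome, as a careful person would: the job done as asked, in the order asked, and still so for the second after the job is handed in, with the robot touching nothing.
It also fails if it takes over 69 s, if anything falls off the work surface, if the arm or the gripper's body presses on something with over 40 N, if the wrist force passes 120 N, or if a joint passes its speed limit or range.

ROBOT

A 6-joint arm with a two-finger parallel gripper is mounted at the origin on the work surface. World frame = base frame: x ahead of the robot, y to its left, z up, the work surface at z = 0. Lengths are in mm, angles in rad, forces in N, time in s.
With the tool pointing down it reaches from about 275 to 1000 mm from the base axis. Payload 8.4 kg.
Tool frame: the origin (TCP) lies midway between the tips of the shut fingers; the grasp point (between the pads) lies grip_depth behind it (grip_depth is the distance from the TCP to the grasp point, in mm); z points along the fingers, y is the line along which they close (so a half turn about z gives the same grasp; the last joint's range is limited). The gripper opens to 85 mm and grips with 20 to 120 N. Pads are 22 mm wide; open, the fingers measure 114 mm over their backs; the gripper's body (76 mm by 85 mm) begins 54 mm behind the grasp point. The pads swing forward as they close: fully open they stand 13 mm farther back than shut.
Start: joints at [1.24, 0.353, 1.633, -0, 1.155, -0.002], TCP at [201.816, 591.522, 231.281] pointing down, gripper open.
Joint ranges: [-2.63, 2.63], [-0.92, 2.1], [0.06, 2.66], [-1.3, 4.44], [0, 2.69], [-3.02, 3.02]. Speed limits (rad/s): [2.22, 2.22, 2.79, 3.14, 3.14, 3.14].

INTERFACE

Orientations are given as [roll, pitch, yaw] about the fixed x, y, z axes, in that order (R = Rz(yaw) Ry(pitch) Rx(roll)).
In Python, from rig import * gives the robot as it stands.
- The arm moves only by the shell command python3 -m creep 'ROWS' [FORCE]. ROWS is JSON, a list of rows, each an object of numbers: "x", "y", "z": the shift along the tool's x, y, z in mm; "rx", "ry", "rz": the turn, a rotation vector about the tool's x, y, z in rad; "hand": the finger opening in mm, from 0 to 85.4. A call has 1 to 20 rows; each row shifts and turns the commanded pose from where the row before left it, along the tool's axes as they then stand; what a row does not reach is not made up. A row lasts 1/8 s, in which the tool goes at most 62.5 mm and 10.7 degrees, less where a joint would pass 70% of its speed; a pose out of reach is approached as far as the arm can. A call with a gripper value outside its range is refused whole. The fingers move at their own pace and stop on an object; FORCE is the grip in N (left out, the last holds). Time passes only in rows, so rows that do not move let the fingers close. It gives the time, the measured TCP pose, the force, the opening and the grip force at its end, in the units of the state.
- sense(): the state, without advancing time (a new reading comes with each control period).
- grab_frame(name): name is "scene" or "top" or "wrist"; returns the picture (400x640x3 uint8, red, green, blue); there is no depth.
- get_calibration(name): a dict with "K" (3x3 intrinsics, pixels), "R" (3x3) and "t" (3): a world point X has camera coordinates R X + t. Camera axes: x right, y down, z forward; pixel columns grow to the right and rows downward; lengths in mm; the calibration is good to about 2 mm. A picture is of the moment at which its call begins: read the wrist's pose just before it. get_calibration takes no time and is no camera call; for the wrist camera it gives the pose at the moment of the call.
- sign_off(): hands the job in; it is judged then, once.
The state is a dict: "clock": time; "qpos": joint angles; "qvel": joint speeds; "joint_efforts": joint torques, N m; "eef_pos": TCP position; "tcp_rot": TCP orientation; "contact_force": force on the tool from outside, world axes, zero at the start; "wrist_torque": the same for the moment, N m; "opening": opening from 0.0 (shut) to 1.0 (fully open); "grasp_force": force on a finger pad.
Only numpy, scipy, OpenCV 4.12 (cv2) and the standard library are available. Lean on these libraries where they do the work, as an engineer would, in place of code of your own. Each camera call takes 0.05 s, during which the arm holds its last target. There are 200 camera calls.

## Working session

There is one attempt and no reset: what is moved stays moved. The work goes in short steps, Python scripts to look and compute and a shell command to move; the robot and the scene stay as the last step left them, time stands still between calls to the robot, and variables do not carry over. Pictures are saved under pics/ and viewed, at most 10 in all, crops included, and the job is handed in when it is done.

```bash
ls; mkdir -p pics; python3 - <<'E'
from rig import *
import cv2
s=sense();print(s)
for n in("scene","top"):
    cv2.imwrite(f"pics/{n}0.png",grab_frame(n)[:,:,::-1]);c=get_calibration(n);print(n,c)
E
```

```text
pics
{'clock': 0.0, 'qpos': array([ 1.23959557e+00,  3.53630235e-01,  1.63416062e+00, -1.46449162e-05,
        1.15521831e+00, -2.40186458e-03]), 'qvel': array([ 6.64616691e-04, -1.28619020e-04, -5.59398738e-04,  9.14989869e-05,
       -8.41721625e-05,  1.75372545e-03]), 'joint_efforts': array([ 2.46448178e-05, -6.05251765e+01, -3.42066979e+01,  1.01826304e-04,
        9.26454115e-03,  1.31368461e-05]), 'eef_pos': array([201.66034698, 591.04731972, 230.56154783]), 'tcp_rot': array([-3.14017611e+00,  9.98769173e-06,  2.81279969e+00]), 'contact_force': array([ 0.3755958 , -0.61609202,  0.19761589]), 'wrist_torque': array([-0.02664987, -0.01555033, -0.02179199]), 'grasp_force': 0.0, 'opening': 0.9961213117073162}
scene {'K': array([[363.88354563,   0.        , 318.18890549],
       [  0.        , 363.88354563, 200.48503045],
       [  0.        ,   0.        ,   1.        ]]), 'R': array([[-0.20485113, -0.97877882, -0.00529431],
       [-0.92109366,  0.1946021 , -0.33721875],
       [ 0.33109286, -0.06420309, -0.94141143]]), 't': array([ 146.33950936,  513.66469694, 1018.07606268])}
top {'K': array([[518.37093179,   0.        , 316.13995104],
       [  0.        , 518.37093179, 191.83971361],
       [  0.        ,   0.        ,   1.        ]]), 'R': array([[ 0.01861885, -0.99971182, -0.01515295],
       [-0.98141739, -0.01537903, -0.19126783],
       [ 0.19097967,  0.01843255, -0.98142091]]), 't': array([  18.51296851,  537.00517202, 1204.52045684])}
```

View pics/scene0.png

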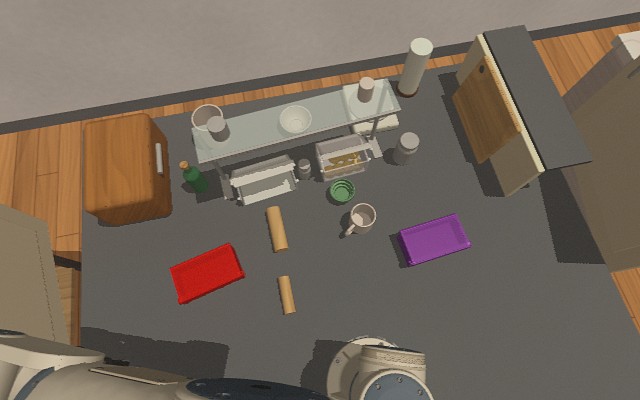

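View pics/top0.png

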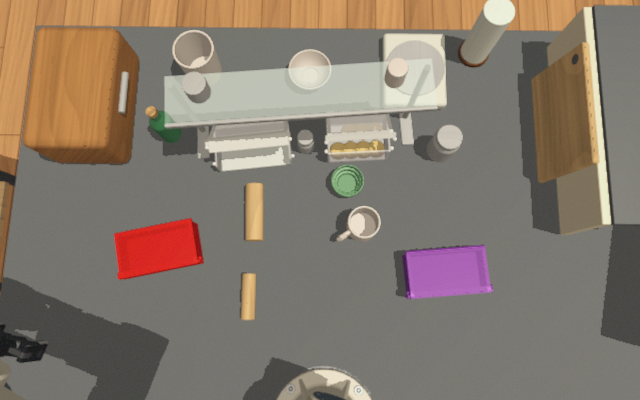

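The pin candidates in the top view are the larger pale cylinder at (254,211) and the smaller one at (249,297). The larger is the one meant. For the keeper, the clear box at (252,147) fits; the red (158,248) and purple (447,272) trays are decoys. I'll confirm this in an enlarged crop.

```bash
cat > h.py <<'E'
from rig import *
import numpy as np,cv2
from scipy.spatial.transform import Rotation as Ro
def ray(n,uv,z):
    c=get_calibration(n);K,R,t=c["K"],c["R"],np.array(c["t"])
    C=-R.T@t;d=R.T@np.linalg.inv(K)@np.array([uv[0],uv[1],1.]);return C+d*(z-C[2])/d[2]
def px(n,X):
    c=get_calibration(n);p=c["K"]@(c["R"]@np.array(X,float)+c["t"]);return p[:2]/p[2]
E
python3 - <<'E'
import cv2
import rig;print([n for n in dir(rig) if n[0]!='_'],getattr(rig,'grip_depth',None))
a=cv2.imread("pics/top0.png")[100:330,180:410]
a=cv2.resize(a,None,fx=2.6,fy=2.6,interpolation=cv2.INTER_CUBIC);cv2.imwrite("pics/c1.png",a)
a=cv2.imread("pics/scene0.png")[120:320,200:400]
a=cv2.resize(a,None,fx=3,fy=3,interpolation=cv2.INTER_CUBIC);cv2.imwrite("pics/c2.png",a)
E
```

```text
['MotionError', 'get_calibration', 'grab_frame', 'grip_depth', 'sense', 'sign_off'] 18.700000000000003
```

View pics/c1.png

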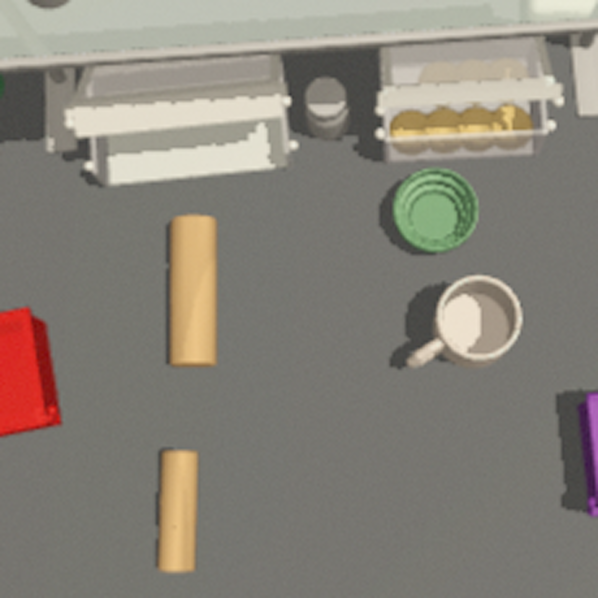

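View pics/c2.png

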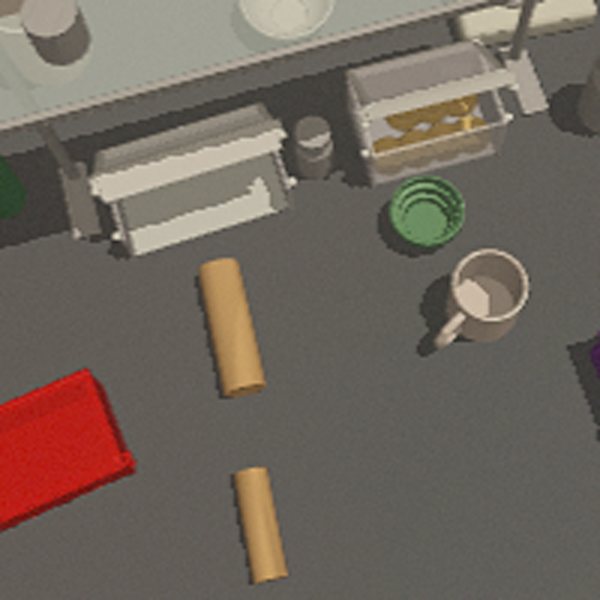

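The crops show:
- **Pin:** the large pin spans c1 (170–216, 215–364), roughly along world x, so it must be turned a quarter turn. The thinner one at (178,510) is the decoy.
- **Keeper:** the front rim corners are near (90,165) and (290,145). Its open cover's lip band is at (75–285, 95–130).
- **Noodle box:** the front rim corners are near (380,132) and (550,125).

```bash
python3 - <<'E'
from h import *
f=lambda p:(180+(p[0]+.5)/2.6-.5,100+(p[1]+.5)/2.6-.5)
g=lambda p:(200+(p[0]+.5)/3-.5,120+(p[1]+.5)/3-.5)
for nm,n,h,p,z in [("kL","top",f,(90,165),60),("kR","top",f,(290,145),60),("kbL","top",f,(107,186),0),("kbR","top",f,(272,167),0),
 ("kL","scene",g,(115,235),60),("kR","scene",g,(291,182),60),("kbL","scene",g,(135,254),0),("kbR","scene",g,(286,210),0),
 ("nL","top",f,(380,132),80),("nR","top",f,(550,125),80),("nbL","top",f,(386,160),0),("nbR","top",f,(533,154),0),
 ("nL","scene",g,(363,147),80),("nR","scene",g,(506,117),80),("nbL","scene",g,(373,184),0),("nbR","scene",g,(497,156),0),
 ("pT","top",f,(193,215),22),("pB","top",f,(193,364),22),("pT","scene",g,(221,262),30),("pB","scene",g,(243,390),22),("pBtop","top",f,(194,290),30),
 ("cup","top",f,(435,210),42),("mug","top",f,(480,320),85),("jar","top",f,(326,92),85)]:
    print(nm,n,ray(n,h(p),z).round(0))
E
```

```text
kL top [603. 278.  60.]
kR top [625.  90.  60.]
kbL top [597. 273.   0.]
kbR top [618. 111.   0.]
kL scene [603. 280.  60.]
kR scene [624.  89.  60.]
kbL scene [601. 271.   0.]
kbR scene [618.  99.   0.]
nL top [633.   6.  80.]
nR top [ 642. -151.   80.]
nbL top [627.  -1.   0.]
nbR top [ 635. -145.    0.]
nL scene [639.   7.  80.]
nR scene [ 642. -149.   80.]
nbL scene [629.  -2.   0.]
nbR scene [ 633. -147.    0.]
pT top [564. 184.  22.]
pB top [421. 178.  22.]
pT scene [562. 178.  30.]
pB scene [422. 180.  22.]
pBtop top [490. 179.  30.]
cup top [568. -47.  42.]
mug top [459. -86.  85.]
jar top [669.  56.  85.]
```

```bash
cat >> h.py <<'E'
def to(p,zdir_yaw,tilt=0,pose=None):
    """needed rot vec (tool) then shift (tool axes after turn). yaw: tool down frame Rz(yaw)Rx(pi); tilt: fingers lean forward (rad)"""
    s=sense();R0=Ro.from_euler('xyz',s['tcp_rot'])
    R1=Ro.from_euler('z',zdir_yaw)*Ro.from_euler('x',np.pi)*Ro.from_euler('y',tilt)
    print('t',round(s['clock'],2),'tcp',s['eef_pos'].round(1),'zaxis',R0.as_matrix()[:,2].round(2),'F',s['contact_force'].round(1))
    print('rotvec',(R0.inv()*R1).as_rotvec().round(3),'shift',R1.inv().apply(np.array(p)-s['eef_pos']).round(1),'z->',R1.as_matrix()[:,2].round(2))
E
python3 -m creep '[{"rz":-0.175},{"rz":-0.175}]'; python3 -c "
from h import *
to((492,181,150),3.16)"
```

```text
t 0.1 tcp [201.7 591.1 230.6] zaxis [-0. -0. -1.] F [0.4 0.1 0.9]
rotvec [-0.001 -0.    -0.347] shift [-282.7 -415.4   80.6] z-> [-0.  0. -1.]schema error: expected keys x, y, z, rx, ry, rz, hand
```

```bash
python3 -m creep '[{"x":0,"y":0,"z":0,"rx":0,"ry":0,"rz":-0.175,"hand":85},{"x":0,"y":0,"z":0,"rx":0,"ry":0,"rz":-0.172,"hand":85},{"x":-34,"y":-50,"z":0,"rx":0,"ry":0,"rz":0,"hand":85},{"x":-34,"y":-50,"z":0,"rx":0,"ry":0,"rz":0,"hand":85},{"x":-34,"y":-50,"z":0,"rx":0,"ry":0,"rz":0,"hand":85},{"x":-34,"y":-50,"z":0,"rx":0,"ry":0,"rz":0,"hand":85},{"x":-34,"y":-50,"z":0,"rx":0,"ry":0,"rz":0,"hand":85},{"x":-34,"y":-50,"z":20,"rx":0,"ry":0,"rz":0,"hand":85},{"x":-34,"y":-50,"z":20,"rx":0,"ry":0,"rz":0,"hand":85},{"x":-34,"y":-50,"z":20,"rx":0,"ry":0,"rz":0,"hand":85},{"x":-10,"y":-15,"z":20,"rx":0,"ry":0,"rz":0,"hand":85},{"x":0,"y":0,"z":0,"rx":0,"ry":0,"rz":0,"hand":85}]'; python3 -c "
from h import *
to((492,181,5),3.16)
cv2.imwrite('pics/t1.png',cv2.resize(grab_frame('wrist')[:,:,::-1],None,fx=1,fy=1))
print(px('wrist',(564,184,22)),px('wrist',(421,178,22)),px('wrist',(603,278,60)),px('wrist',(625,90,60)))"
```

```text
clock: 1.6
eef_pos: [488.8, 182.9, 150.9]
tcp_rot: [-3.14, -0.003, -3.126]
contact_force: [-0.4, 0.2, 1.3]
opening: 0.997
grasp_force: 0.0
t 1.6 tcp [488.8 182.9 150.9] zaxis [-0. -0. -1.] F [-0.4  0.2  1.3]
rotvec [-0.001 -0.003 -0.003] shift [ -3.2  -2.  145.9] z-> [-0.  0. -1.]
[317.72572897 262.01758262] [313.33647129 109.14387406] [422.85103024 323.94067905] [212.53580743 341.61928359]
```

View pics/t1.png

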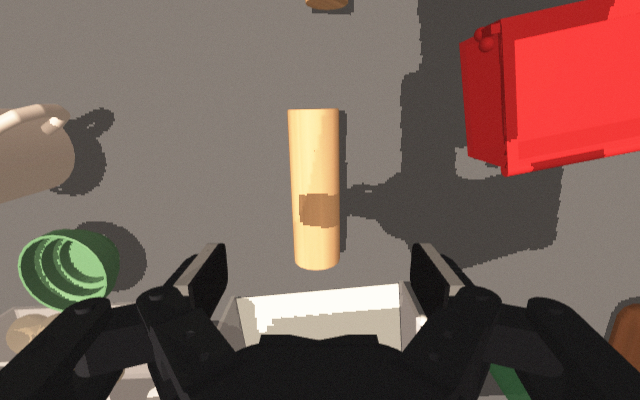

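The wrist view shows the pin spanning (315,109) to (317,268), matching the estimate. The keeper's front floor line runs from about (240,297) to (402,285). I'll go down and grip, using the floor line to check the keeper pose.

```bash
python3 -c "
from h import *
print(ray('wrist',(238,297),0),ray('wrist',(402,285),0))"; python3 -m creep '[{"x":-3,"y":-2,"z":35,"rx":0,"ry":0,"rz":0,"hand":85},{"x":0,"y":0,"z":35,"rx":0,"ry":0,"rz":0,"hand":85},{"x":0,"y":0,"z":30,"rx":0,"ry":0,"rz":0,"hand":85},{"x":0,"y":0,"z":25,"rx":0,"ry":0,"rz":0,"hand":85},{"x":0,"y":0,"z":15,"rx":0,"ry":0,"rz":0,"hand":85},{"x":0,"y":0,"z":6,"rx":0,"ry":0,"rz":0,"hand":85},{"x":0,"y":0,"z":0,"rx":0,"ry":0,"rz":0,"hand":40},{"x":0,"y":0,"z":0,"rx":0,"ry":0,"rz":0,"hand":36},{"x":0,"y":0,"z":0,"rx":0,"ry":0,"rz":0,"hand":36},{"x":0,"y":0,"z":0,"rx":0,"ry":0,"rz":0,"hand":36},{"x":0,"y":0,"z":0,"rx":0,"ry":0,"rz":0,"hand":36}]' 25
```

```text
[619.07230391  98.3087458    0.        ] [601.34884227 274.8636153    0.        ]
clock: 3.02
eef_pos: [492.9, 182.7, 7.3]
tcp_rot: [3.141, 0.001, -3.124]
contact_force: [-0.8, 0.9, 6.1]
opening: 0.507
grasp_force: 24.8
```

```bash
python3 -m creep '[{"x":0,"y":0,"z":0,"rx":0,"ry":0,"rz":0.15,"hand":36},{"x":0,"y":0,"z":0,"rx":0,"ry":0,"rz":0.15,"hand":36},{"x":0,"y":0,"z":0,"rx":0,"ry":0,"rz":0.15,"hand":36},{"x":0,"y":0,"z":0,"rx":0,"ry":0,"rz":0.15,"hand":36},{"x":0,"y":0,"z":0,"rx":0,"ry":0,"rz":0.15,"hand":36},{"x":0,"y":0,"z":0,"rx":0,"ry":0,"rz":0.15,"hand":36},{"x":0,"y":0,"z":0,"rx":0,"ry":0,"rz":0.15,"hand":36},{"x":0,"y":0,"z":0,"rx":0,"ry":0,"rz":0.15,"hand":36},{"x":0,"y":0,"z":0,"rx":0,"ry":0,"rz":0.15,"hand":36},{"x":0,"y":0,"z":0,"rx":0,"ry":0,"rz":0.133,"hand":36},{"x":-4,"y":0,"z":0,"rx":0,"ry":0,"rz":0,"hand":36},{"x":-4,"y":0,"z":0,"rx":0,"ry":0,"rz":0,"hand":36},{"x":0,"y":0,"z":0,"rx":0,"ry":0,"rz":0,"hand":36},{"x":0,"y":0,"z":0,"rx":0,"ry":0,"rz":0,"hand":36}]'; python3 -c "
from h import *
to((493,174.5,7.3),1.676)"
```

```text
clock: 4.78
eef_pos: [494.4, 174.9, 7.3]
tcp_rot: [3.139, -0.001, 1.68]
contact_force: [-0.1, 2.1, 5.6]
opening: 0.504
grasp_force: 25.0
t 4.78 tcp [494.4 174.9   7.3] zaxis [ 0.  0. -1.] F [-0.1  2.1  5.6]
rotvec [ 0.002 -0.001  0.004] shift [-0.3 -1.4  0. ] z-> [ 0.  0. -1.]
```

```bash
python3 -m creep '[{"x":0,"y":-1,"z":0,"rx":0,"ry":0,"rz":0,"hand":60},{"x":0,"y":0,"z":0,"rx":0,"ry":0,"rz":0,"hand":70},{"x":0,"y":0,"z":-2,"rx":0,"ry":0,"rz":0,"hand":80},{"x":0,"y":0,"z":-15,"rx":0,"ry":0,"rz":0,"hand":80},{"x":0,"y":0,"z":-40,"rx":0,"ry":0,"rz":0,"hand":80},{"x":0,"y":0,"z":-45,"rx":0,"ry":0,"rz":0,"hand":80},{"x":0,"y":-20,"z":0,"rx":0,"ry":0,"rz":-0.18,"hand":60},{"x":0,"y":0,"z":0,"rx":0,"ry":0,"rz":-0.18,"hand":60},{"x":0,"y":0,"z":0,"rx":0,"ry":0,"rz":-0.18,"hand":60},{"x":0,"y":0,"z":0,"rx":0,"ry":0,"rz":-0.18,"hand":60},{"x":0,"y":0,"z":0,"rx":0,"ry":0,"rz":-0.18,"hand":60},{"x":0,"y":0,"z":0,"rx":0,"ry":0,"rz":-0.18,"hand":60},{"x":0,"y":0,"z":0,"rx":0,"ry":0,"rz":-0.18,"hand":60},{"x":0,"y":0,"z":0,"rx":0,"ry":0,"rz":-0.18,"hand":60},{"x":0,"y":0,"z":0,"rx":0,"ry":0,"rz":-0.13,"hand":60},{"x":0,"y":0,"z":0,"rx":0,"ry":0,"rz":0,"hand":60}]'; python3 -c "
from h import *
to((434,168.6,109),np.pi+.105,-.7)"
```

```text
clock: 6.78
eef_pos: [472.5, 172.4, 109.3]
tcp_rot: [3.141, 0.001, -3.037]
contact_force: [-0.7, -0.4, -0.2]
opening: 0.702
grasp_force: 0.0
t 6.78 tcp [472.5 172.4 109.3] zaxis [ 0.  0. -1.] F [-0.7 -0.4 -0.2]
rotvec [-0.    -0.699 -0.001] shift [ 29.8   0.2 -24.7] z-> [ 0.64  0.07 -0.76]
```

```bash
python3 -m creep '[{"x":0,"y":0,"z":-8,"rx":0,"ry":-0.175,"rz":0,"hand":60},{"x":0,"y":0,"z":-8,"rx":0,"ry":-0.175,"rz":0,"hand":60},{"x":0,"y":0,"z":-8,"rx":0,"ry":-0.175,"rz":0,"hand":60},{"x":0,"y":0,"z":0,"rx":0,"ry":-0.175,"rz":0,"hand":60},{"x":15,"y":0,"z":0,"rx":0,"ry":0,"rz":0,"hand":60},{"x":15,"y":0,"z":0,"rx":0,"ry":0,"rz":0,"hand":60},{"x":0,"y":0,"z":0,"rx":0,"ry":0,"rz":0,"hand":60}]'; python3 -c "
from h import *
to((434,168.6,9),np.pi+.105,-.7)
a=grab_frame('top')[120:300,190:370,::-1]
b=grab_frame('wrist')[:,:,::-1]
a=cv2.resize(a,(400,400),interpolation=cv2.INTER_CUBIC)
cv2.imwrite('pics/t2.png',np.hstack([a,cv2.resize(b,(400,250)).copy() if 0 else cv2.copyMakeBorder(cv2.resize(b,(400,250)),0,150,0,0,0)]))"
```

```text
clock: 7.65
eef_pos: [449.8, 153.4, 116.3]
tcp_rot: [-3.091, 0.496, -3.044]
contact_force: [-0.6, -0.3, 0.4]
opening: 0.7
grasp_force: 0.0
t 7.65 tcp [449.8 153.4 116.3] zaxis [ 0.48 -0.   -0.88] F [-0.6 -0.3  0.4]
rotvec [-0.054 -0.204 -0.001] shift [80.  16.8 73. ] z-> [ 0.64  0.07 -0.76]
```

View pics/t2.png

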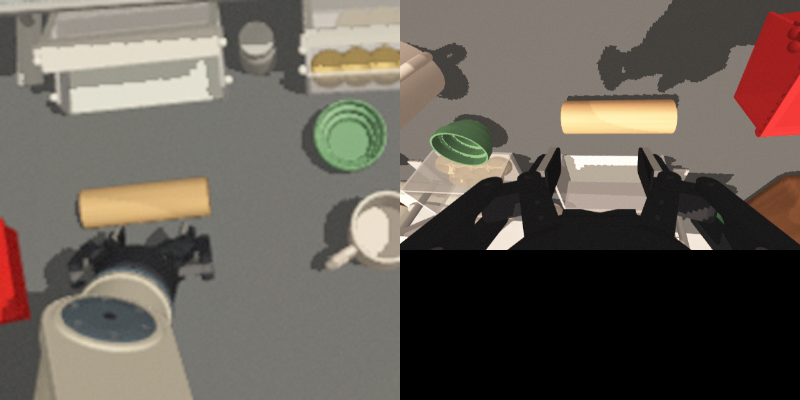

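The view shows the pin (144,202 on the left panel) lying parallel to the keeper's front and centred on it. The tilt came up short, so I'll check the joints.

```bash
python3 -c "
from h import *
f=lambda p:(190+p[0]*.45,120+p[1]*.45)
print(ray('top',f((82,206)),22),ray('top',f((209,197)),22))
print(sense()['qpos'].round(2))
to((434,168.6,60),np.pi+.105,-.7)"
```

```text
[486.5016222  247.73717316  22.        ] [498.9116475  106.74949048  22.        ]
[ 0.49  0.16  2.37 -0.95  0.28 -0.29]
t 7.75 tcp [451.2 154.  117. ] zaxis [ 0.48 -0.   -0.88] F [-0.8 -0.1 -0.2]
rotvec [-0.053 -0.203 -0.001] shift [48.7 16.3 33.5] z-> [ 0.64  0.07 -0.76]
```

```bash
python3 -c "
from h import *
to((432,168.4,60),np.pi+.105,-.4)"; 
```

```text
t 7.75 tcp [451.2 154.  117. ] zaxis [ 0.48 -0.   -0.88] F [-0.8 -0.1 -0.2]
rotvec [-0.053  0.097 -0.009] shift [38.4 16.3 45.6] z-> [ 0.39  0.04 -0.92]
```

```bash
python3 -m creep '[{"x":0,"y":0,"z":0,"rx":-0.053,"ry":0.097,"rz":-0.009,"hand":60},{"x":13,"y":6,"z":5,"rx":0,"ry":0,"rz":0,"hand":60},{"x":13,"y":5,"z":15,"rx":0,"ry":0,"rz":0,"hand":60},{"x":12,"y":5,"z":25,"rx":0,"ry":0,"rz":0,"hand":60},{"x":0,"y":0,"z":0,"rx":0,"ry":0,"rz":0,"hand":60},{"x":0,"y":0,"z":0,"rx":0,"ry":0,"rz":0,"hand":60}]'; python3 -c "
from h import *
print(sense()['qpos'].round(2))
to((432,168.4,10),np.pi+.105,-.4)"
```

```text
clock: 8.5
eef_pos: [435.6, 162.1, 63.5]
tcp_rot: [-3.099, 0.447, -3.041]
contact_force: [0.5, -0.1, 0.1]
opening: 0.707
grasp_force: 0.0
[ 0.51  0.28  2.39 -1.26  0.22  0.05]
t 8.5 tcp [435.6 162.1  63.5] zaxis [ 0.43  0.   -0.9 ] F [ 0.5 -0.1  0.1]
rotvec [-0.045  0.047 -0.005] shift [23.5  6.7 48.1] z-> [ 0.39  0.04 -0.92]
```

```bash
python3 -m creep '[{"x":0,"y":0,"z":0,"rx":-0.045,"ry":0.1,"rz":-0.005,"hand":60},{"x":0,"y":0,"z":0,"rx":0,"ry":0.13,"rz":0,"hand":60},{"x":0,"y":0,"z":0,"rx":0,"ry":0,"rz":0,"hand":60},{"x":0,"y":0,"z":0,"rx":0,"ry":0,"rz":0,"hand":60}]'; python3 -c "
from h import *
print(sense()['qpos'].round(2))
to((436,168.8,10),np.pi+.105,-.2)"
```

```text
clock: 9.0
eef_pos: [438.2, 150.8, 62.7]
tcp_rot: [-3.08, 0.364, -3.046]
contact_force: [0.0, 0.6, 0.4]
opening: 0.705
grasp_force: 0.0
[ 0.47  0.28  2.34 -0.75  0.28 -0.48]
t 9.0 tcp [438.2 150.8  62.7] zaxis [ 0.36 -0.03 -0.93] F [0.  0.6 0.4]
rotvec [-0.064  0.164 -0.014] shift [10.8 18.1 51.6] z-> [ 0.2   0.02 -0.98]
```

```bash
python3 -m creep '[{"x":0,"y":0,"z":0,"rx":-0.064,"ry":0.09,"rz":-0.014,"hand":60},{"x":0,"y":0,"z":0,"rx":0,"ry":0.08,"rz":0,"hand":60},{"x":5,"y":9,"z":0,"rx":0,"ry":0,"rz":0,"hand":60},{"x":5,"y":9,"z":0,"rx":0,"ry":0,"rz":0,"hand":60},{"x":0,"y":0,"z":0,"rx":0,"ry":0,"rz":0,"hand":60},{"x":0,"y":0,"z":0,"rx":0,"ry":0,"rz":0,"hand":60}]'; python3 -c "
from h import *
print(sense()['qpos'].round(2))
to((436,168.8,10),np.pi+.105,-.2)"
```

```text
clock: 9.75
eef_pos: [425.9, 164.0, 58.2]
tcp_rot: [-3.097, 0.236, -3.045]
contact_force: [0.7, -0.1, -1.2]
opening: 0.701
grasp_force: 0.0
[ 0.46  0.29  2.27 -0.33  0.39 -0.91]
t 9.75 tcp [425.9 164.   58.2] zaxis [ 0.24 -0.02 -0.97] F [ 0.7 -0.1 -1.2]
rotvec [-0.046  0.035 -0.009] shift [-0.8  3.7 49.3] z-> [ 0.2   0.02 -0.98]
```

```bash
python3 -m creep '[{"x":0,"y":2,"z":10,"rx":-0.046,"ry":0.035,"rz":-0.009,"hand":60},{"x":0,"y":2,"z":12,"rx":0,"ry":0,"rz":0,"hand":60},{"x":0,"y":0,"z":12,"rx":0,"ry":0,"rz":0,"hand":60},{"x":0,"y":0,"z":10,"rx":0,"ry":0,"rz":0,"hand":60},{"x":0,"y":0,"z":4,"rx":0,"ry":0,"rz":0,"hand":60},{"x":0,"y":0,"z":0,"rx":0,"ry":0,"rz":0,"hand":60}]'; python3 -c "
from h import *
print(sense()['qpos'].round(2))
to((540,179.7,10),np.pi+.105,-.2)"
```

```text
clock: 10.5
eef_pos: [435.2, 168.8, 10.7]
tcp_rot: [-3.141, 0.199, -3.037]
contact_force: [-0.5, -0.2, -0.6]
opening: 0.703
grasp_force: 0.0
[ 0.41  0.42  2.25 -0.21  0.29 -1.07]
t 10.5 tcp [435.2 168.8  10.7] zaxis [ 0.2   0.02 -0.98] F [-0.5 -0.2 -0.6]
rotvec [-0.    -0.001 -0.001] shift [-1.031e+02 -1.000e-01  2.160e+01] z-> [ 0.2   0.02 -0.98]
```

```bash
python3 -m creep '[{"x":-8,"y":0,"z":1.6,"rx":0,"ry":0,"rz":0,"hand":60},{"x":-8,"y":0,"z":1.6,"rx":0,"ry":0,"rz":0,"hand":60},{"x":-5,"y":0,"z":1,"rx":0,"ry":0,"rz":0,"hand":60},{"x":-5,"y":0,"z":1,"rx":0,"ry":0,"rz":0,"hand":60},{"x":-5,"y":0,"z":1,"rx":0,"ry":0,"rz":0,"hand":60},{"x":-5,"y":0,"z":1,"rx":0,"ry":0,"rz":0,"hand":60},{"x":-5,"y":0,"z":1,"rx":0,"ry":0,"rz":0,"hand":60},{"x":-5,"y":0,"z":1,"rx":0,"ry":0,"rz":0,"hand":60},{"x":-5,"y":0,"z":1,"rx":0,"ry":0,"rz":0,"hand":60},{"x":-5,"y":0,"z":1,"rx":0,"ry":0,"rz":0,"hand":60},{"x":-5,"y":0,"z":1,"rx":0,"ry":0,"rz":0,"hand":60},{"x":-5,"y":0,"z":1,"rx":0,"ry":0,"rz":0,"hand":60},{"x":-5,"y":0,"z":1,"rx":0,"ry":0,"rz":0,"hand":60},{"x":-5,"y":0,"z":1,"rx":0,"ry":0,"rz":0,"hand":60},{"x":-5,"y":0,"z":1,"rx":0,"ry":0,"rz":0,"hand":60}]'; python3 -c "
from h import *
print(sense()['qpos'].round(2))
to((550,180.7,11),np.pi+.105,-.2)
a=grab_frame('top')[90:270,190:370,::-1]
b=grab_frame('wrist')[:,:,::-1]
a=cv2.resize(a,(400,400),interpolation=cv2.INTER_CUBIC)
cv2.imwrite('pics/t3.png',np.hstack([a,cv2.copyMakeBorder(cv2.resize(b,(400,250)),0,150,0,0,0)]))"
```

```text
clock: 12.38
eef_pos: [518.0, 177.4, 11.3]
tcp_rot: [3.141, 0.2, -3.038]
contact_force: [-0.6, -0.0, -1.0]
opening: 0.704
grasp_force: 0.1
[ 0.36  0.49  2.09 -0.14  0.37 -1.19]
t 12.38 tcp [518.  177.4  11.3] zaxis [ 0.2   0.02 -0.98] F [-0.6 -0.  -1. ]
rotvec [ 0.     0.    -0.001] shift [-31.5  -0.1   6.7] z-> [ 0.2   0.02 -0.98]
```

View pics/t3.png

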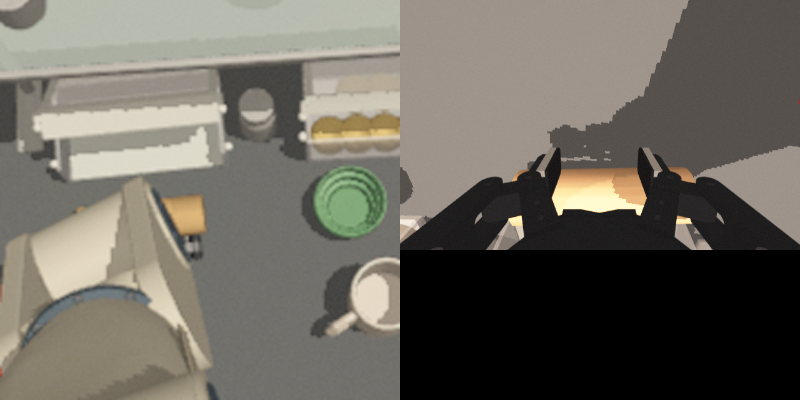

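```bash
python3 -m creep '[{"x":-5,"y":0,"z":1,"rx":0,"ry":0,"rz":0,"hand":60},{"x":-5,"y":0,"z":1,"rx":0,"ry":0,"rz":0,"hand":60},{"x":-5,"y":0,"z":1,"rx":0,"ry":0,"rz":0,"hand":60},{"x":-5,"y":0,"z":1,"rx":0,"ry":0,"rz":0,"hand":60},{"x":-5,"y":0,"z":1,"rx":0,"ry":0,"rz":0,"hand":60},{"x":-5,"y":0,"z":1,"rx":0,"ry":0,"rz":0,"hand":60},{"x":0,"y":0,"z":0,"rx":0,"ry":-0.05,"rz":0,"hand":60},{"x":0,"y":0,"z":0,"rx":0,"ry":-0.05,"rz":0,"hand":60},{"x":0,"y":0,"z":0,"rx":0,"ry":-0.05,"rz":0,"hand":60},{"x":0,"y":0,"z":0,"rx":0,"ry":-0.05,"rz":0,"hand":60},{"x":0,"y":0,"z":0,"rx":0,"ry":0,"rz":0,"hand":60}]'; python3 -c "
from h import *
print(sense()['qpos'].round(2))
to((590,184.6,11),np.pi+.105,-.4)"
```

```text
clock: 13.85
eef_pos: [548.4, 179.0, 11.2]
tcp_rot: [-3.136, 0.387, -3.036]
contact_force: [0.1, -0.5, 0.0]
opening: 0.703
grasp_force: 0.0
[ 0.38  0.5   2.16 -0.75  0.16 -0.57]
t 13.85 tcp [548.4 179.   11.2] zaxis [ 0.38  0.03 -0.93] F [ 0.1 -0.5  0. ]
rotvec [-0.005 -0.013  0.001] shift [-38.6   1.2  16.5] z-> [ 0.39  0.04 -0.92]
```

```bash
python3 -m creep '[{"x":-4.6,"y":0.6,"z":2,"rx":0,"ry":0,"rz":0,"hand":60},{"x":-4.6,"y":0.6,"z":2,"rx":0,"ry":0,"rz":0,"hand":60},{"x":-4.6,"y":0,"z":2,"rx":0,"ry":0,"rz":0,"hand":60},{"x":-4.6,"y":0,"z":2,"rx":0,"ry":0,"rz":0,"hand":60},{"x":-4.6,"y":0,"z":2,"rx":0,"ry":0,"rz":0,"hand":60},{"x":-4.6,"y":0,"z":2,"rx":0,"ry":0,"rz":0,"hand":60},{"x":-4.6,"y":0,"z":2,"rx":0,"ry":0,"rz":0,"hand":60}]'; python3 -c "
from h import *
print(sense()['qpos'].round(2))
to((622,188,11),np.pi+.105,-.4)"
```

```text
clock: 14.72
eef_pos: [584.0, 184.0, 10.7]
tcp_rot: [-3.138, 0.388, -3.038]
contact_force: [-0.2, -0.4, -0.3]
opening: 0.7
grasp_force: 0.1
[ 0.36  0.53  2.08 -0.58  0.18 -0.77]
t 14.72 tcp [584.  184.   10.7] zaxis [ 0.38  0.04 -0.93] F [-0.2 -0.4 -0.3]
rotvec [-0.005 -0.012 -0.001] shift [-35.3   0.   14.6] z-> [ 0.39  0.04 -0.92]
```

```bash
python3 -m creep '[{"x":-4.6,"y":0,"z":1.9,"rx":0,"ry":0,"rz":0,"hand":60},{"x":-4.6,"y":0,"z":1.9,"rx":0,"ry":0,"rz":0,"hand":60},{"x":-4.6,"y":0,"z":1.9,"rx":0,"ry":0,"rz":0,"hand":60},{"x":-4.6,"y":0,"z":1.9,"rx":0,"ry":0,"rz":0,"hand":60},{"x":-4.6,"y":0,"z":1.9,"rx":0,"ry":0,"rz":0,"hand":60},{"x":-4.6,"y":0,"z":1.9,"rx":0,"ry":0,"rz":0,"hand":60},{"x":-4.6,"y":0,"z":1.9,"rx":0,"ry":0,"rz":0,"hand":60},{"x":0,"y":0,"z":0,"rx":0,"ry":0,"rz":0,"hand":60}]'; python3 -c "
from h import *
print(sense()['qpos'].round(2))
to((622,188,11),np.pi+.105,-.4)
a=grab_frame('top')[90:240,190:340,::-1]
b=grab_frame('scene')[140:290,220:370,::-1]
w=grab_frame('wrist')[:,:,::-1]
r=lambda a:cv2.resize(a,(400,400),interpolation=cv2.INTER_CUBIC)
cv2.imwrite('pics/t4.png',np.hstack([r(a),r(b)]));cv2.imwrite('pics/t4w.png',w)"
```

```text
clock: 15.72
eef_pos: [618.9, 187.6, 10.7]
tcp_rot: [-3.138, 0.388, -3.038]
contact_force: [-0.3, -0.1, 0.8]
opening: 0.707
grasp_force: 0.0
[ 0.34  0.56  2.01 -0.45  0.22 -0.91]
t 15.72 tcp [618.9 187.6  10.7] zaxis [ 0.38  0.04 -0.93] F [-0.3 -0.1  0.8]
rotvec [-0.005 -0.012 -0.001] shift [-3.   0.1  0.9] z-> [ 0.39  0.04 -0.92]
```

View pics/t4.png

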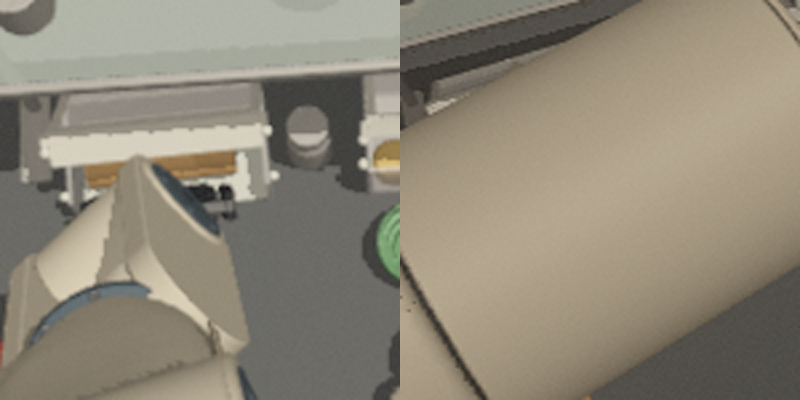

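The pin is inside the keeper, with its rear edge at about (87,187)–(237,173) in the left panel, parallel to the back wall.

```bash
python3 -c "
from h import *
f=lambda p:(190+p[0]*.375,90+p[1]*.375)
c=np.array([660,192]);ex=np.array([.9945,.105]);ey=np.array([-.105,.9945])
for p in [(87,187),(237,173)]:
  for z in (22,15):
    X=ray('top',f(p),z);print(X.round(0),'kx',(X[:2]-c)@ex,'ky',(X[:2]-c)@ey)
"
```

```text
[620. 265.  22.] kx -31.910246766756355 ky 77.23351316142035
[622. 267.  15.] kx -29.97545081979962 ky 78.4831063770788
[636. 124.  22.] kx -31.12494638775629 ky -65.10535160583949
[638. 125.  15.] kx -29.185798485213926 ky -64.64456791342442
```

```bash
python3 -m creep '[{"x":-4,"y":0,"z":1.6,"rx":0,"ry":0,"rz":0,"hand":60},{"x":-3,"y":0,"z":1.2,"rx":0,"ry":0,"rz":0,"hand":60},{"x":0,"y":0,"z":0,"rx":0,"ry":0,"rz":0,"hand":60},{"x":0,"y":0,"z":0,"rx":0,"ry":0,"rz":0,"hand":60},{"x":3,"y":0,"z":-1.2,"rx":0,"ry":0,"rz":0,"hand":60},{"x":15,"y":0,"z":-6,"rx":0,"ry":0,"rz":0,"hand":60},{"x":20,"y":0,"z":-8,"rx":0,"ry":0,"rz":0,"hand":30},{"x":20,"y":0,"z":-8,"rx":0,"ry":0,"rz":0,"hand":0},{"x":10,"y":0,"z":-35,"rx":0,"ry":0,"rz":0,"hand":0},{"x":0,"y":0,"z":-50,"rx":0,"ry":0,"rz":0,"hand":0},{"x":0,"y":0,"z":-50,"rx":0,"ry":0,"rz":0,"hand":0},{"x":0,"y":0,"z":0,"rx":0,"ry":0,"rz":0,"hand":0}]'; python3 - <<'E'
from h import *
from scipy.optimize import least_squares
s=sense();print(s['qpos'].round(3),s['eef_pos'],s['tcp_rot'])
D=[((.3536,1.634),(201.66,591.05,230.56),(-3.14,0,2.813)),((.16,2.37),(449.8,153.4,116.3),(-3.091,.496,-3.044)),((.28,2.39),(435.6,162.1,63.5),(-3.099,.447,-3.041)),((.42,2.25),(435.2,168.8,10.7),(-3.141,.199,-3.037)),((.49,2.09),(518,177.4,11.3),(3.141,.2,-3.038)),((.56,2.01),(618.9,187.6,10.7),(-3.138,.388,-3.038)),(s['qpos'][1:3],s['eef_pos'],s['tcp_rot'])]
def f(p):
    L1,L2,L3,h,a=p;r=[]
    for (q2,q3),P,e in D:
        w=np.array(P)-L3*Ro.from_euler('xyz',e).as_matrix()[:,2]
        r+=[a+L1*np.sin(q2)+L2*np.sin(q2+q3)-np.hypot(*w[:2]),h+L1*np.cos(q2)+L2*np.cos(q2+q3)-w[2]]
    return r
o=least_squares(f,[500,450,200,300,0]);print(o.x.round(0),o.fun.round(1))
L1,L2,L3,h,a=o.x
for P in [(648,190,150),(648,190,165),(620,187,66),(690,-70,150),(645,-72,90)]:
  for t in (.4,.5,.6,.7,.8):
    w=np.array(P)-L3*Ro.from_euler('z',.105).apply([np.sin(t),0,-np.cos(t)])
    rr=np.hypot(*w[:2])-a;zz=w[2]-h;d2=rr*rr+zz*zz
    q3=np.arccos((d2-L1**2-L2**2)/2/L1/L2);q2=np.arctan2(rr,zz)-np.arctan2(L2*np.sin(q3),L1+L2*np.cos(q3))
    print(P,t,'forearm tilt',round(np.pi-q2-q3,2),'q2',q2.round(2),'wrist',w.round(0))
E
```

```text
clock: 17.38
eef_pos: [504.3, 176.9, 134.9]
tcp_rot: [-3.14, 0.394, -3.039]
contact_force: [0.6, 0.5, -0.1]
opening: 0.001
grasp_force: 0.0
[ 0.41   0.197  2.188 -0.309  0.397 -0.999] [504.33820753 176.8884418  134.91267088] [-3.13967897  0.39359882 -3.03857098]
[535. 475. 285. 221.  -7.] [-12.7  15.    1.2  -6.2   5.1  -8.1  14.1  -3.6   5.1   0.5  -7.4   0.4
  -5.5   2.1]
(648, 190, 150) 0.4 forearm tilt 0.88 q2 0.4 wrist [538. 178. 413.]
(648, 190, 150) 0.5 forearm tilt 0.84 q2 0.38 wrist [512. 176. 400.]
(648, 190, 150) 0.6 forearm tilt 0.78 q2 0.36 wrist [488. 173. 385.]
(648, 190, 150) 0.7 forearm tilt 0.73 q2 0.36 wrist [465. 171. 368.]
(648, 190, 150) 0.8 forearm tilt 0.67 q2 0.36 wrist [445. 169. 349.]
(648, 190, 165) 0.4 forearm tilt 0.91 q2 0.38 wrist [538. 178. 428.]
(648, 190, 165) 0.5 forearm tilt 0.87 q2 0.36 wrist [512. 176. 415.]
(648, 190, 165) 0.6 forearm tilt 0.82 q2 0.34 wrist [488. 173. 400.]
(648, 190, 165) 0.7 forearm tilt 0.76 q2 0.33 wrist [465. 171. 383.]
(648, 190, 165) 0.8 forearm tilt 0.7 q2 0.34 wrist [445. 169. 364.]
(620, 187, 66) 0.4 forearm tilt 0.6
[... 285 characters left out ...]
st [417. 166. 265.]
(690, -70, 150) 0.4 forearm tilt 0.9 q2 0.43 wrist [580. -82. 413.]
(690, -70, 150) 0.5 forearm tilt 0.85 q2 0.4 wrist [554. -84. 400.]
(690, -70, 150) 0.6 forearm tilt 0.8 q2 0.39 wrist [530. -87. 385.]
(690, -70, 150) 0.7 forearm tilt 0.74 q2 0.38 wrist [507. -89. 368.]
(690, -70, 150) 0.8 forearm tilt 0.68 q2 0.39 wrist [487. -91. 349.]
(645, -72, 90) 0.4 forearm tilt 0.74 q2 0.44 wrist [535. -84. 353.]
(645, -72, 90) 0.5 forearm tilt 0.69 q2 0.43 wrist [509. -86. 340.]
(645, -72, 90) 0.6 forearm tilt 0.63 q2 0.42 wrist [485. -89. 325.]
(645, -72, 90) 0.7 forearm tilt 0.57 q2 0.43 wrist [462. -91. 308.]
(645, -72, 90) 0.8 forearm tilt 0.5 q2 0.44 wrist [442. -93. 289.]
```

```bash
python3 - <<'E'
from h import *
f=lambda p:np.array((180+(p[0]+.5)/2.6-.5,100+(p[1]+.5)/2.6-.5))
g=lambda p:np.array((200+(p[0]+.5)/3-.5,120+(p[1]+.5)/3-.5))
fi=lambda p:((p[0]-180)*2.6,(p[1]-100)*2.6)
gi=lambda p:((p[0]-200)*3,(p[1]-120)*3)
for c,y,H,W,lip,ths in [((660,192),.105,60,92,26,(.8,.9,1,1.1)),((684,-71),.045,80,75,8,(.5,.6,.7,.8,.9))]:
  ex=np.array([np.cos(y),np.sin(y)]);ey=np.array([-ex[1],ex[0]])
  for t in ths:
    o=[]
    for d,l in((100,-4),(100,lip)):
      kx=50-d*np.cos(t)-l*np.sin(t);z=H+d*np.sin(t)-l*np.cos(t)
      for s in(1,-1):
        X=[*(np.array(c)+kx*ex+s*W*ey),z];o+=[np.round(fi(px('top',X))),np.round(gi(px('scene',X)))]
    print(t,*[tuple(int(v) for v in q) for q in o])
E
python3 -c "
import cv2,numpy as np
from rig import *
a=grab_frame('top')[90:240,190:390,::-1]
cv2.imwrite('pics/t5.png',cv2.resize(a,(800,600),interpolation=cv2.INTER_CUBIC))"
```

```text
0.8 (69, 110) (93, 180) (275, 91) (271, 129) (75, 139) (102, 207) (279, 121) (278, 156)
0.9 (67, 99) (89, 171) (274, 81) (268, 119) (73, 130) (99, 199) (277, 112) (276, 147)
1 (65, 88) (86, 161) (273, 70) (265, 110) (71, 121) (96, 190) (276, 103) (273, 138)
1.1 (64, 77) (83, 152) (272, 59) (262, 100) (68, 111) (92, 181) (275, 92) (271, 129)
0.5 (383, 103) (366, 119) (552, 98) (507, 86) (384, 112) (367, 129) (551, 107) (508, 96)
0.6 (383, 94) (364, 111) (553, 89) (507, 77) (383, 105) (366, 121) (552, 100) (507, 88)
0.7 (383, 84) (363, 102) (554, 79) (506, 68) (383, 96) (365, 112) (553, 91) (507, 79)
0.8 (383, 74) (361, 92) (554, 69) (505, 59) (383, 86) (363, 104) (554, 81) (506, 70)
0.9 (383, 63) (359, 83) (555, 58) (503, 49) (383, 76) (361, 94) (554, 71) (505, 61)
```

View pics/t5.png

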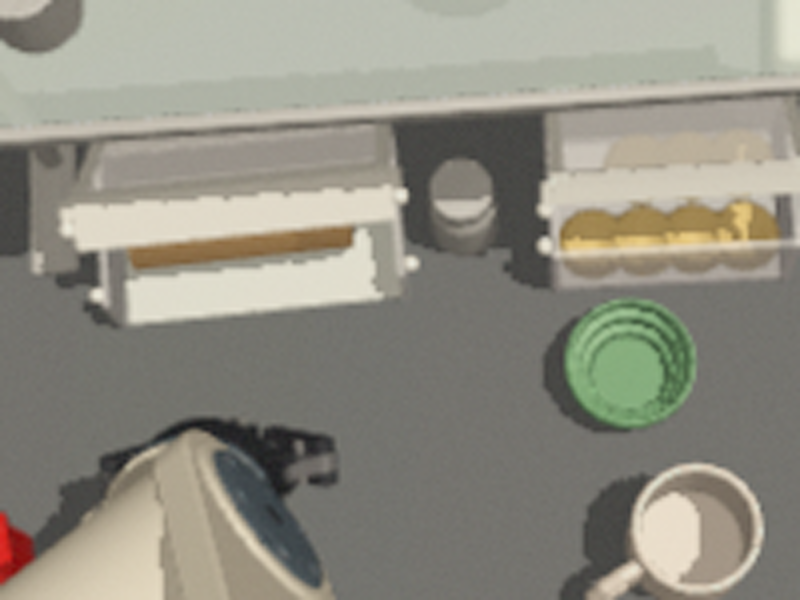

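The pin now lies parallel well inside the keeper, with its rear edge at (132,268)–(353,245). Both covers are still open, about 0.85 and 0.62 rad, and the bystanders are unmoved.

```bash
cat >> h.py <<'E'
def chain(c,y,H,wps,yaw,first=None):
    """wps: (kx,ky,z,tilt) -> sequential rotvec, shift (tool axes after the turn)"""
    s=sense();R0=Ro.from_euler('xyz',s['tcp_rot']);P=s['eef_pos'];print(s['qpos'].round(2),P.round(0))
    for kx,ky,z,t in wps:
        R1=Ro.from_euler('z',yaw)*Ro.from_euler('x',np.pi)*Ro.from_euler('y',-t)
        X=np.array([c[0]+kx*np.cos(y)-ky*np.sin(y),c[1]+kx*np.sin(y)+ky*np.cos(y),z])
        print((kx,ky,z,t),'rot',(R0.inv()*R1).as_rotvec().round(3),'shift',R1.inv().apply(X-P).round(1));R0,P=R1,X
K=((660,192),.105,60);N=((684,-71),.045,80)
E
python3 -c "
from h import *
chain(*K,[(-51,-8,217,.5),(-51,-8,217,.65),(3,0,147,.65)],np.pi+.25)"
```

```text
[ 0.41  0.2   2.19 -0.31  0.4  -1.  ] [504. 177. 133.]
(-51, -8, 217, 0.5) rot [-0.066 -0.108 -0.132] shift [-130.8  -24.2  -24.1]
(-51, -8, 217, 0.65) rot [-0.   -0.15 -0.  ] shift [0. 0. 0.]
(3, 0, 147, 0.65) rot [0. 0. 0.] shift [-1.1  0.1 88.8]
```

```bash
python3 -m creep '[{"x":0,"y":0,"z":-25,"rx":0,"ry":0,"rz":0,"hand":0},{"x":0,"y":0,"z":0,"rx":-0.066,"ry":-0.108,"rz":-0.132,"hand":0},{"x":-33,"y":-6,"z":0,"rx":0,"ry":0,"rz":0,"hand":0},{"x":-33,"y":-6,"z":0,"rx":0,"ry":0,"rz":0,"hand":0},{"x":-33,"y":-6,"z":0,"rx":0,"ry":0,"rz":0,"hand":0},{"x":-32,"y":-6,"z":0,"rx":0,"ry":0,"rz":0,"hand":0},{"x":0,"y":0,"z":0,"rx":0,"ry":-0.15,"rz":0,"hand":0},{"x":0,"y":0,"z":0,"rx":0,"ry":0,"rz":0,"hand":0},{"x":0,"y":0,"z":0,"rx":0,"ry":0,"rz":0,"hand":0}]';python3 -c "
from h import *
chain(*K,[(-51,-8,217,.65),(3,0,147,.65)],np.pi+.25)"
```

```text
clock: 18.55
eef_pos: [611.6, 180.3, 215.7]
tcp_rot: [-3.14, 0.641, -2.891]
contact_force: [0.3, 0.8, 1.1]
opening: -0.002
grasp_force: 0.0
[ 0.3   0.17  2.11 -0.14  0.23 -1.39] [612. 180. 216.]
(-51, -8, 217, 0.65) rot [-0.001 -0.009  0.   ] shift [ 0.7 -1.2 -2.1]
(3, 0, 147, 0.65) rot [0. 0. 0.] shift [-1.1  0.1 88.8]
```

Now insert along the tool axis, then plan the arc.

```bash
python3 -m creep '[{"x":0,"y":-1,"z":20,"rx":0,"ry":0,"rz":0,"hand":0},{"x":0,"y":0,"z":20,"rx":0,"ry":0,"rz":0,"hand":0},{"x":0,"y":0,"z":17,"rx":0,"ry":0,"rz":0,"hand":0},{"x":0,"y":0,"z":15,"rx":0,"ry":0,"rz":0,"hand":0},{"x":0,"y":0,"z":15,"rx":0,"ry":0,"rz":0,"hand":0},{"x":0,"y":0,"z":0,"rx":0,"ry":0,"rz":0,"hand":0}]';python3 -c "
from h import *
w=[]
for i,th in enumerate(np.linspace(.85,0,11)):
  t=.64-.015*i;c,s=np.cos(th),np.sin(th);o=-2 if i>8 else 0
  w.append((round(50-90*c+4*s+11*np.cos(t),1),0,round(60+90*s+4*c+11*np.sin(t)+o,1),round(t,3)))
chain(*K,w,np.pi+.25)"
```

```text
clock: 19.3
eef_pos: [663.0, 192.4, 146.2]
tcp_rot: [-3.14, 0.644, -2.891]
contact_force: [-0.2, -0.4, 0.2]
opening: -0.002
grasp_force: 0.0
[ 0.29  0.35  2.05 -0.3   0.09 -1.24] [663. 192. 146.]
(np.float64(2.4), 0, np.float64(136.8), 0.64) rot [-0.001  0.004  0.   ] shift [ 6.1 -0.   7.1]
(np.float64(-3.2), 0, np.float64(131.6), 0.625) rot [-0.     0.015 -0.   ] shift [7.5 0.8 1. ]
(np.float64(-8.5), 0, np.float64(126.0), 0.61) rot [0.    0.015 0.   ] shift [7.5 0.8 1.6]
(np.float64(-13.2), 0, np.float64(119.9), 0.595) rot [-0.     0.015 -0.   ] shift [7.3 0.7 2.4]
(np.float64(-17.4), 0, np.float64(113.5), 0.58) rot [0.    0.015 0.   ] shift [7.  0.6 3.1]
(np.float64(-21.1), 0, np.float64(106.6), 0.565) rot [ 0.     0.015 -0.   ] shift [6.8 0.5 3.9]
(np.float64(-24.1), 0, np.float64(99.5), 0.55) rot [-0.     0.015 -0.   ] shift [6.2 0.4 4.5]
(np.float64(-26.6), 0, np.float64(92.2), 0.535) rot [0.    0.015 0.   ] shift [5.8 0.4 5. ]
(np.float64(-28.5), 0, np.float64(84.6), 0.52) rot [0.    0.015 0.   ] shift [5.4 0.3 5.7]
(np.float64(-29.7), 0, np.float64(74.9), 0.505) rot [-0.     0.015  0.   ] shift [5.7 0.2 7.9]
(np.float64(-30.3), 0, np.float64(67.2), 0.49) rot [ 0.     0.015 -0.   ] shift [4.1 0.1 6.5]
```

```bash
python3 -m creep '[{"x":3,"y":0,"z":3.5,"rx":0,"ry":0.03,"rz":0,"hand":0},{"x":3,"y":0,"z":3.5,"rx":0,"ry":0.03,"rz":0,"hand":0},{"x":7.5,"y":0.8,"z":1,"rx":0,"ry":0.03,"rz":0,"hand":0},{"x":7.5,"y":0.8,"z":1.5,"rx":0,"ry":0.03,"rz":0,"hand":0},{"x":7.3,"y":0.7,"z":2.5,"rx":0,"ry":0.02,"rz":0,"hand":0},{"x":7,"y":0.6,"z":3,"rx":0,"ry":0.02,"rz":0,"hand":0},{"x":0,"y":0,"z":0,"rx":0,"ry":0,"rz":0,"hand":0}]';python3 -c "
from h import *
w=[]
for i,th in enumerate(np.linspace(.51,0,7)):
  t=.48-.012*i;c,s=np.cos(th),np.sin(th);o=-2 if i>4 else 0
  w.append((round(50-90*c+4*s+11*np.cos(t),1),0,round(60+90*s+4*c+11*np.sin(t)+o,1),round(t,3)))
print(sense()['contact_force'])
chain(*K,w,np.pi+.25)"
```

```text
clock: 20.18
eef_pos: [640.5, 189.8, 115.4]
tcp_rot: [-3.141, 0.484, -2.892]
contact_force: [-0.1, 0.4, 1.0]
opening: 0.0
grasp_force: 0.4
[-0.14392719  0.4417676   0.95215932]
[ 0.3   0.39  2.   -0.09  0.27 -1.45] [640. 190. 115.]
(np.float64(-16.8), 0, np.float64(112.5), 0.48) rot [-0.001  0.004  0.   ] shift [-1.2 -0.3  3.9]
(np.float64(-20.5), 0, np.float64(105.7), 0.468) rot [-0.     0.012 -0.   ] shift [6.3 0.5 4.4]
(np.float64(-23.6), 0, np.float64(98.6), 0.456) rot [ 0.     0.012 -0.   ] shift [5.9 0.4 5. ]
(np.float64(-26.1), 0, np.float64(91.3), 0.444) rot [0.    0.012 0.   ] shift [5.4 0.4 5.5]
(np.float64(-28.0), 0, np.float64(83.8), 0.432) rot [-0.     0.012 -0.   ] shift [4.8 0.3 6. ]
(np.float64(-29.3), 0, np.float64(74.1), 0.42) rot [0.    0.012 0.   ] shift [5.1 0.2 8.3]
(np.float64(-29.9), 0, np.float64(66.4), 0.408) rot [-0.     0.012 -0.   ] shift [3.6 0.1 6.8]
```

```bash
python3 -m creep '[{"x":-1.2,"y":0,"z":4,"rx":0,"ry":0.004,"rz":0,"hand":0},{"x":6.3,"y":0.5,"z":4.4,"rx":0,"ry":0.012,"rz":0,"hand":0},{"x":5.9,"y":0.4,"z":5,"rx":0,"ry":0.012,"rz":0,"hand":0},{"x":5.4,"y":0.4,"z":5.5,"rx":0,"ry":0.012,"rz":0,"hand":0},{"x":4.8,"y":0.3,"z":6,"rx":0,"ry":0.012,"rz":0,"hand":0},{"x":0,"y":0,"z":0,"rx":0,"ry":0,"rz":0,"hand":0}]';python3 -c "
from h import *
chain(*K,[(-29,0,74,.42),(-30,0,66,.408),(-30,0,62,.408)],np.pi+.25)"
```

```text
clock: 20.92
eef_pos: [632.6, 189.4, 83.5]
tcp_rot: [-3.141, 0.432, -2.892]
contact_force: [-1.2, 0.1, 1.9]
opening: -0.004
grasp_force: 1.1
[ 0.3   0.44  2.   -0.08  0.28 -1.45] [633. 189.  83.]
(-29, 0, 74, 0.42) rot [-0.001  0.012 -0.   ] shift [ 5.2 -0.   8. ]
(-30, 0, 66, 0.408) rot [-0.     0.012 -0.   ] shift [4.1 0.1 7. ]
(-30, 0, 62, 0.408) rot [0. 0. 0.] shift [ 1.6 -0.   3.7]
```

```bash
python3 -m creep '[{"x":5.2,"y":0,"z":8,"rx":0,"ry":0.012,"rz":0,"hand":0},{"x":2,"y":0,"z":3.5,"rx":0,"ry":0.012,"rz":0,"hand":0},{"x":2,"y":0,"z":3.5,"rx":0,"ry":0,"rz":0,"hand":0},{"x":0,"y":0,"z":0,"rx":0,"ry":0,"rz":0,"hand":0}]'; python3 -m creep '[{"x":0.8,"y":0,"z":1.9,"rx":0,"ry":0,"rz":0,"hand":0},{"x":0,"y":0,"z":0,"rx":0,"ry":0,"rz":0,"hand":0}]'
```

```text
clock: 21.42
eef_pos: [631.3, 189.2, 67.4]
tcp_rot: [-3.141, 0.411, -2.892]
contact_force: [-0.7, 1.1, 4.5]
opening: 0.003
grasp_force: 1.6
clock: 21.68
eef_pos: [631.5, 189.3, 66.5]
tcp_rot: [-3.141, 0.412, -2.892]
contact_force: [-11.0, -0.9, 22.3]
opening: -0.005
grasp_force: 11.5
```

```bash
python3 -m creep '[{"x":0,"y":0,"z":-5,"rx":0,"ry":0,"rz":0,"hand":0},{"x":0,"y":0,"z":-25,"rx":0,"ry":0,"rz":0,"hand":0},{"x":0,"y":0,"z":-50,"rx":0,"ry":0,"rz":0,"hand":0},{"x":0,"y":0,"z":-50,"rx":0,"ry":0,"rz":0,"hand":0},{"x":0,"y":0,"z":-30,"rx":0,"ry":0,"rz":0,"hand":0},{"x":0,"y":0,"z":0,"rx":0,"ry":0,"rz":0,"hand":0}]';python3 -c "
from h import *
chain(*N,[(-59,7,218,.4),(-59,7,218,.55),(-12,0,146,.55)],np.pi-.1)"
```

```text
clock: 22.42
eef_pos: [569.7, 173.4, 213.8]
tcp_rot: [-3.141, 0.413, -2.892]
contact_force: [0.8, 0.5, 0.0]
opening: -0.008
grasp_force: 0.0
[ 0.31  0.15  2.02 -0.04  0.56 -1.48] [570. 173. 214.]
(-59, 7, 218, 0.4) rot [0.138 0.013 0.321] shift [ -74.1 -233.4   26.7]
(-59, 7, 218, 0.55) rot [ 0.   -0.15 -0.  ] shift [0. 0. 0.]
(-12, 0, 146, 0.55) rot [0. 0. 0.] shift [-2.9 -0.1 86.2]
```

```bash
python3 -m creep '[{"x":0,"y":0,"z":0,"rx":0.069,"ry":0.007,"rz":0.16,"hand":0},{"x":0,"y":0,"z":0,"rx":0.069,"ry":0.007,"rz":0.16,"hand":0},{"x":-15,"y":-47,"z":5,"rx":0,"ry":0,"rz":0,"hand":0},{"x":-15,"y":-47,"z":5,"rx":0,"ry":0,"rz":0,"hand":0},{"x":-15,"y":-47,"z":5,"rx":0,"ry":0,"rz":0,"hand":0},{"x":-15,"y":-47,"z":5,"rx":0,"ry":0,"rz":0,"hand":0},{"x":-14,"y":-45,"z":6,"rx":0,"ry":0,"rz":0,"hand":0},{"x":0,"y":0,"z":0,"rx":0,"ry":-0.15,"rz":0,"hand":0},{"x":0,"y":0,"z":0,"rx":0,"ry":0,"rz":0,"hand":0},{"x":0,"y":0,"z":0,"rx":0,"ry":0,"rz":0,"hand":0}]';python3 -c "
from h import *
chain(*N,[(-59,7,218,.55),(-12,0,146,.55)],np.pi-.1)"
```

```text
clock: 23.68
eef_pos: [635.2, -62.9, 215.4]
tcp_rot: [-3.14, 0.541, 3.092]
contact_force: [-0.8, 0.1, 0.7]
opening: 0.003
grasp_force: 0.0
[-0.12  0.18  2.03  0.09  0.39 -1.71] [635. -63. 215.]
(-59, 7, 218, 0.55) rot [ 0.024 -0.009  0.043] shift [ 7.2 -4.8 -7.5]
(-12, 0, 146, 0.55) rot [0. 0. 0.] shift [-2.9 -0.1 86.2]
```

```bash
python3 -m creep '[{"x":0,"y":0,"z":0,"rx":0.024,"ry":-0.009,"rz":0.043,"hand":0},{"x":4,"y":-5,"z":0,"rx":0,"ry":0,"rz":0,"hand":0},{"x":0,"y":0,"z":20,"rx":0,"ry":0,"rz":0,"hand":0},{"x":0,"y":0,"z":20,"rx":0,"ry":0,"rz":0,"hand":0},{"x":0,"y":0,"z":18,"rx":0,"ry":0,"rz":0,"hand":0},{"x":0,"y":0,"z":12,"rx":0,"ry":0,"rz":0,"hand":0},{"x":0,"y":0,"z":8,"rx":0,"ry":0,"rz":0,"hand":0},{"x":0,"y":0,"z":0,"rx":0,"ry":0,"rz":0,"hand":0}]';python3 -c "
from h import *
w=[]
for i,th in enumerate(np.linspace(.62,0,9)):
  t=.53-.015*i;c,s=np.cos(th),np.sin(th);o=-2 if i>6 else 0
  w.append((round(50-90*c+4*s+11*np.cos(t),1),0,round(80+90*s+4*c+11*np.sin(t)+o,1),round(t,3)))
print(sense()['contact_force'])
chain(*N,w,np.pi-.1)"
```

```text
clock: 24.68
eef_pos: [671.9, -71.9, 146.9]
tcp_rot: [3.141, 0.553, 3.041]
contact_force: [-0.8, 1.0, -0.5]
opening: 0.001
grasp_force: 0.0
[-0.75464473  1.0407513  -0.49591453]
[-0.11  0.34  2.02  0.03  0.23 -1.61] [672. -72. 147.]
(np.float64(-11.4), 0, np.float64(141.1), 0.53) rot [ 0.     0.023 -0.   ] shift [2.4 0.5 5.4]
(np.float64(-15.4), 0, np.float64(135.3), 0.515) rot [ 0.     0.015 -0.   ] shift [ 6.3 -0.6  3.1]
(np.float64(-19.0), 0, np.float64(129.2), 0.5) rot [0.    0.015 0.   ] shift [ 6.1 -0.5  3.6]
(np.float64(-22.1), 0, np.float64(122.8), 0.485) rot [0.    0.015 0.   ] shift [ 5.7 -0.4  4.2]
(np.float64(-24.7), 0, np.float64(116.2), 0.47) rot [0.    0.015 0.   ] shift [ 5.3 -0.4  4.7]
(np.float64(-26.8), 0, np.float64(109.5), 0.455) rot [0.    0.015 0.   ] shift [ 4.8 -0.3  5.1]
(np.float64(-28.4), 0, np.float64(102.5), 0.44) rot [-0.     0.015 -0.   ] shift [ 4.4 -0.2  5.7]
(np.float64(-29.4), 0, np.float64(93.5), 0.425) rot [-0.     0.015  0.   ] shift [ 4.6 -0.1  7.8]
(np.float64(-29.9), 0, np.float64(86.4), 0.41) rot [0.    0.015 0.   ] shift [ 3.3 -0.1  6.3]
```

```bash
python3 -m creep '[{"x":2.4,"y":0.5,"z":5.4,"rx":0,"ry":0.023,"rz":0,"hand":0},{"x":6.3,"y":-0.6,"z":3.1,"rx":0,"ry":0.015,"rz":0,"hand":0},{"x":6.1,"y":-0.5,"z":3.6,"rx":0,"ry":0.015,"rz":0,"hand":0},{"x":5.7,"y":-0.4,"z":4.2,"rx":0,"ry":0.015,"rz":0,"hand":0},{"x":5.3,"y":-0.4,"z":4.7,"rx":0,"ry":0.015,"rz":0,"hand":0},{"x":4.8,"y":-0.3,"z":5.1,"rx":0,"ry":0.015,"rz":0,"hand":0},{"x":4.4,"y":-0.2,"z":5.7,"rx":0,"ry":0.015,"rz":0,"hand":0},{"x":0,"y":0,"z":0,"rx":0,"ry":0,"rz":0,"hand":0}]';python3 -c "
from h import *
chain(*N,[(-29,0,93.5,.425),(-30,0,87,.41),(-30,0,83,.41)],np.pi-.1)"
```

```text
clock: 25.68
eef_pos: [656.1, -72.2, 102.0]
tcp_rot: [3.141, 0.439, 3.041]
contact_force: [-0.3, -0.4, 1.8]
opening: 0.004
grasp_force: 0.7
[-0.12  0.4   2.    0.02  0.3  -1.61] [656. -72. 102.]
(-29, 0, 93.5, 0.425) rot [ 0.     0.014 -0.001] shift [ 4.5 -0.2  7.3]
(-30, 0, 87, 0.41) rot [0.    0.015 0.   ] shift [ 3.5 -0.1  5.6]
(-30, 0, 83, 0.41) rot [0. 0. 0.] shift [ 1.6 -0.   3.7]
```

```bash
python3 -m creep '[{"x":4.5,"y":0,"z":7.3,"rx":0,"ry":0.014,"rz":0,"hand":0},{"x":3.5,"y":0,"z":5.6,"rx":0,"ry":0.015,"rz":0,"hand":0},{"x":0,"y":0,"z":0,"rx":0,"ry":0,"rz":0,"hand":0}]'; python3 -m creep '[{"x":0.8,"y":0,"z":1.9,"rx":0,"ry":0,"rz":0,"hand":0},{"x":0,"y":0,"z":0,"rx":0,"ry":0,"rz":0,"hand":0}]'
```

```text
clock: 26.05
eef_pos: [654.6, -72.1, 87.7]
tcp_rot: [3.141, 0.411, 3.041]
contact_force: [-0.2, -0.9, 0.6]
opening: 0.004
grasp_force: 0.3
clock: 26.3
eef_pos: [654.9, -72.1, 86.6]
tcp_rot: [3.141, 0.413, 3.041]
contact_force: [-8.6, 0.5, 16.3]
opening: -0.001
grasp_force: 8.4
```

Force dropped at the snap and then rose against a hard stop, so the cover is shut. I'll retreat and take a final look.

```bash
python3 -m creep '[{"x":0,"y":0,"z":-5,"rx":0,"ry":0,"rz":0,"hand":0},{"x":0,"y":0,"z":-25,"rx":0,"ry":0,"rz":0,"hand":0},{"x":0,"y":0,"z":-50,"rx":0,"ry":0,"rz":0,"hand":0},{"x":0,"y":0,"z":-50,"rx":0,"ry":0,"rz":0,"hand":0},{"x":0,"y":0,"z":-50,"rx":0,"ry":0,"rz":0,"hand":0},{"x":50,"y":0,"z":-20,"rx":0,"ry":0,"rz":0,"hand":0},{"x":50,"y":0,"z":0,"rx":0,"ry":0,"rz":0,"hand":0},{"x":0,"y":0,"z":0,"rx":0,"ry":0,"rz":0,"hand":0}]'
python3 -c "
from h import *
r=lambda a:cv2.resize(np.ascontiguousarray(a),(400,580),interpolation=cv2.INTER_CUBIC)
a=grab_frame('top')[90:240,195:395,::-1]; b=grab_frame('scene')[130:280,210:410,::-1]
q=lambda a:cv2.resize(np.ascontiguousarray(a),(400,300),interpolation=cv2.INTER_CUBIC)
w=cv2.resize(grab_frame('wrist')[:,:,::-1],(480,300))
cv2.imwrite('pics/t6.png',np.vstack([np.hstack([q(a),q(b)]),cv2.copyMakeBorder(w,0,0,0,320,0)]))"
```

```text
clock: 27.3
eef_pos: [479.2, -54.4, 226.5]
tcp_rot: [3.141, 0.406, 3.041]
contact_force: [0.7, 0.2, -0.9]
opening: 0.002
grasp_force: 0.0
```

View pics/t6.png

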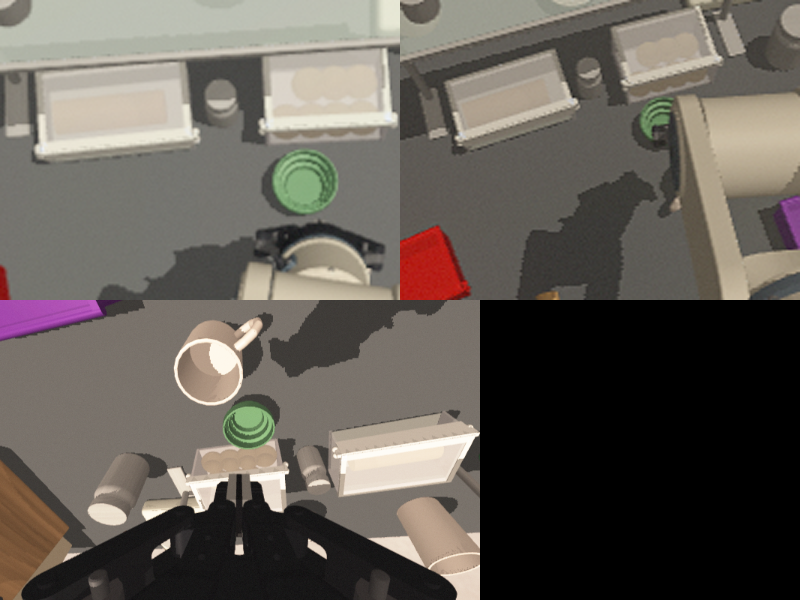

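Both covers lie flat on their rims: the keeper's front edge runs (38,155)–(195,138) and the noodle box's is at (262,133)–(390,122). The pin is centred under the keeper's cover at (108,115), and the cup, mug and jars are where they were.

```bash
python3 -c "
from rig import *
print(sign_off())"
```

```text
the job is handed in; nothing more can be done
None
```

The pin is rolled into the keeper, both covers are pressed shut, the final picture shows the cup, mug and the two jars where they stood (the oil bottle was out of frame), and the job was handed in at about 27 s.

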